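# Pack a socket-box repair kit

### The arm

A 7-joint arm with a two-finger parallel gripper is mounted at the origin on the work surface. World frame = base frame: x ahead of the robot, y to its left, z up, the work surface at z = 0. Lengths are in m, angles in rad, forces in N, time in s.
With the tool pointing down it reaches from about 0.425 to 0.925 m from the base axis. Payload 6.8 kg.
Tool frame: the origin (TCP) lies on the centre line of the jaws, within the pads' length; the fingertips stand 22 mm ahead of it and the grasp point (between the pads) lies 3 mm ahead of it (r.tcp_to_tips is the distance from the TCP to the fingertips, in m); z points along the fingers, y is the line along which they close (so a half turn about z gives the same grasp; the last joint's range is limited). The gripper opens to 88 mm and grips with 3 to 60 N. Pads are 20 mm wide; open, the fingers measure 115 mm over their backs; the gripper's body (75 mm by 178 mm) begins 61 mm behind the grasp point.
Start: joints at [1.163, 0.477, 0.022, 1.555, -0.011, 1.109, -0.083], TCP at [0.199, -0.645, 0.245] pointing down, gripper open.
Joint ranges: [-2.96, 2.96], [-0.34, 2.1], [-1.41, 1.46], [0.24, 2.44], [-1.37, 4.51], [0.17, 1.92], [-2.96, 2.96]. Speed limits (rad/s): [2.39, 2.39, 3.14, 3.14, 3.14, 3.14, 3.14].

### API

Orientations are given as [roll, pitch, yaw] about the fixed x, y, z axes, in that order (R = Rz(yaw) Ry(pitch) Rx(roll)).
In Python, from bench import status, eyes, workorder, finder, r gives the robot as it stands. The module is installed in compiled form; this text tells all that it offers.
- The arm moves only by the tool arm_command, never from a script. Its argument "series" is a list of rows, each a list of 7 numbers: the opening, from 0 (shut) to 1 (fully open), then the shift along the tool's x, y, z each as a share of 0.025 m, from -1 to 1, then the turn, a rotation vector about the tool's x, y, z each as a share of 0.1 rad, from -1 to 1. In form: [[hand, x, y, z, wx, wy, wz], ...]. A call has 1 to 20 rows; each row shifts and turns the commanded pose from where the row before left it, along the tool's axes as they then stand; what a row does not reach is not made up. A row lasts 1/12 s, in which the tool goes at most 41.7 mm and 7.16 degrees, less where a joint would pass 70% of its speed; a pose out of reach is approached as far as the arm can. A call with a number of a shift or a turn outside -1 to 1 is refused whole. A call with a gripper value outside its range is refused whole. The fingers move at their own pace and stop on an object; the grip force is fixed at half the most. Time passes only in rows, so rows that do not move let the fingers close. It gives the time, the measured TCP pose, the force, the opening and the grip force at its end, in the units of the state.
- status.get_obs(): the state, without advancing time (a new reading comes with each control period).
- eyes.snapshot(name): name is "scene" or "top" or "wrist"; returns a dict with "color" (384x512x3 uint8, blue, green, red), "mtx" (3x3 intrinsics, pixels), "k1" (the pictures are not rectified: a ray, as slopes to the right and down, at radius r is drawn at 1 + k1 r^2 times it, then the intrinsics apply), "position" and "rotation" of the camera in the world. Camera axes: x right, y up, looking along -z (the intrinsics and any distortion apply to the point x, -y, -z); pixel columns grow to the right and rows downward; lengths in m; the calibration is good to about 2 mm. A picture is of the moment at which its call begins. There is no depth.
- workorder.sign_off(): hands the job in; it is judged then, once.
Trained networks look in a picture, given as the dict that the camera call returned (one of the last four; its "shot" number tells which), for a name from the list of things; names that differ only in an ending like _2 or _b are one class to them, and where a whole thing is asked for, a point or a joint stands for the part that bears it (a point fixed in the world has none). Each returns a list of dicts, best first, with "p" (0 to 1); they miss things now and then, are a little off and sometimes report something else, mostly with a low value. They report only what shows in the picture. A call takes as long as a camera call. They do not tell look-alikes from the thing itself.
- finder.boxes_of(picture, query): "box" ([left, top, right, bottom] in pixels, round what is visible of it).
- finder.trace(picture, query): "mask" (384x512 bool, what is visible of it) and "box" ([left, top, right, bottom] in pixels, round what is visible of it).
The state is a dict: "t": time; "joint_positions": joint angles; "qvel": joint speeds; "joint_efforts": joint torques, N m; "ee_pos": TCP position; "orientation": TCP orientation; "force": force on the tool from outside, world axes, zero at the start; "wrist_torque": the same for the moment, N m; "opening": finger opening in m; "gripper_force": force on a finger pad.
Only numpy, scipy, OpenCV 4.12 (cv2) and the standard library are available. Lean on these libraries where they do the work, as an engineer would, in place of code of your own. Each camera call takes 0.05 s, during which the arm holds its last target. There are 200 camera calls.

### The job

Pack the repair kit in the black tray: set the blue panel socket flat in the square green-floored cut-out, the blue plug in the long green-floored one and the white circuit breaker in the narrow orange-floored one, and leave the yellow socket and the red plug where they are. When all three are in, and only then, fill the tray's pale bare metal gap with the wooden packing block, flat on the bottom and rib upwards, so that nothing can shift. Everything should end lying still and let go.

Things in the scene. Friction and masses are not known exactly. Their poses are not given: they have to be found in the camera images.
- blue_socket: Blue industrial panel socket standing on its square flange: flange 60 x 60 x 6 mm, sides along own x and y; above it a round upright body 48 mm in diameter up to 54 mm, small black hinge piece to 57 mm on top. Grip the round body. About 150 g. Origin: centre of the flange's underside; z up.
- blue_plug: Blue industrial plug lying on its flat side, 92 mm long along own y, 43 mm wide (own x), 44 mm high. Middle: a square housing 42 mm wide with parallel sides, from y = -26 to +14 mm; a round shroud with brass pins to y = +46; a grey cable nut to y = -46. Grip the housing across x. About 160 g. Origin: underside, mid-length; z up. It may lie in its cut-out either way round.
- breaker: White two-pole circuit breaker with a black lever on top, standing on its back: 36 mm wide (own x), 80 mm long (own y), 45 mm high, its middle 45 mm of length raised to 60 mm, lever to 68 mm. Grip across x. About 220 g. Origin: centre of its underside; z up. It may face either way round.
- wood_block: Wooden packing block: pale base 84 mm (own x) by 100 mm (own y), 28 mm high, with a darker grip rib on top 30 mm wide (x) and 80 mm long (y), its top at 54 mm. Grip the rib across x. About 240 g. Origin: centre of its underside; z up. It fits the gap either way round.
- yellow_socket: Yellow panel socket, otherwise the same as the blue one, same origin. Does not belong in the kit: leave it where it is.
- red_plug: Red plug, otherwise the same as the blue one, same origin. Does not belong in the kit: leave it where it is.
- socket_cutout: Black insert with a square cut-out 76 x 76 mm, green floor: place of the socket, flange sides parallel to the cut-out's (any quarter turn). Insert top 12 mm, cut-out floor 2 mm above its origin. Fixed cell of the tray, 100 mm (own x) by 116 mm (own y). Origin: centre of its underside, 4 mm above the table; z up.
- plug_cutout: Black insert with a long cut-out, 60 mm (own x) by 108 mm (own y), green floor: place of the plug, length along y. Top 12 mm, floor 2 mm above its origin. Fixed cell of the tray, 100 mm (own x) by 116 mm (own y). Origin: centre of its underside, 4 mm above the table; z up.
- breaker_cutout: Black insert with the narrowest cut-out, 52 mm (own x) by 96 mm (own y), orange floor: place of the breaker, length along y. Top 12 mm, floor 2 mm above its origin. Fixed cell of the tray, 100 mm (own x) by 116 mm (own y). Origin: centre of its underside, 4 mm above the table; z up.
- gap: The leftover cell without an insert: bare pale metal floor 2 mm above its origin, bounded by the tray rim and 12 mm high inserts: place of the wooden block, length along y. The black tray holds 2 x 2 such cells, axes parallel, in any order; its rim is 20 mm above the table. Fixed cell of the tray, 100 mm (own x) by 116 mm (own y). Origin: centre of its underside, 4 mm above the table; z up.
Mind the look-alikes: they are no part of the job. Leave any purple look-alike of the blue_socket alone.

How it is judged:
By the outcome, as a careful person would: the job done as asked, in the order asked, and still so for the second after the job is handed in, with the robot touching nothing.
It also fails if it takes over 120 s, if anything falls off the work surface, if the arm or the gripper's body presses on something with over 40 N, if the wrist force passes 120 N, or if a joint passes its speed limit or range.

## Working session

There is one attempt and no reset: what is moved stays moved. The work goes in short steps, Python scripts to look and compute and a tool call to move; the robot and the scene stay as the last step left them, time stands still between calls to the robot, and variables do not carry over. Pictures are saved under pics/ and viewed, at most 14 in all, crops included, and the job is handed in when it is done.

Besides the shell and the picture viewer there is one more tool, called as name([rows], argument=value, ...), one row to a line, values as JSON. arm_command: Moves the arm, as the interface text tells. Its arguments: {"type":"object","properties":{"series":{"type":"array","items":{"type":"array","items":{"type":"number","minimum":-1,"maximum":1}}}},"required":["series"]}

```bash
mkdir -p pics
cat > h.py <<'E'
import numpy as np, cv2
from bench import status, eyes, workorder, finder, r
def snap(n,f=None):
    s=eyes.snapshot(n)
    if f: cv2.imwrite(f'pics/{f}.png',s['color'])
    return s
def ray(s,u,v):
    K=np.array(s['mtx']);x=(u-K[0,2])/K[0,0];y=(v-K[1,2])/K[1,1]
    a,b=x,y
    for _ in range(20):
        q=1+s['k1']*(a*a+b*b);a,b=x/q,y/q
    return np.array(s['rotation'])@np.array([a,-b,-1])
def at(s,u,v,z):
    d=ray(s,u,v);p=np.array(s['position']);return p+d*(z-p[2])/d[2]
def proj(s,P):
    c=np.array(s['rotation']).T@(np.array(P,float)-np.array(s['position']))
    a,b=c[0]/-c[2],-c[1]/-c[2];q=1+s['k1']*(a*a+b*b);K=np.array(s['mtx'])
    return np.array([K[0,0]*a*q+K[0,2],K[1,1]*b*q+K[1,2]])
E
python3 - <<'E'
from h import *
np.set_printoptions(precision=4,suppress=True)
for n in('top','scene','wrist'):
    s=snap(n,n+'0');print(n,s['position'],s['rotation'],s['mtx'],s['k1'])
o=status.get_obs();print(o,r.tcp_to_tips)
a=[cv2.imread(f'pics/{n}0.png') for n in('top','scene')]
cv2.imwrite('pics/wb.png',cv2.resize(a[0],(800,600)))
E
```

```text
top [0.4348 0.0141 1.2054] [ 0.1126 -0.0151 -1.5824] [[353.0225   0.     257.8906]
 [  0.     353.0225 194.6776]
 [  0.       0.       1.    ]] 0.010345817588777916
scene [0.9562 0.4305 0.9994] [ 0.5458 -0.0045  2.4293] [[362.6208   0.     253.2596]
 [  0.     362.6208 190.8055]
 [  0.       0.       1.    ]] 0.033943992722938736
wrist [ 0.2751 -0.6215  0.3848] [-0.2903  0.002  -1.2718] [[335.8546   0.     255.2049]
 [  0.     335.8546 189.9713]
 [  0.       0.       1.    ]] -0.07064124177398266
{'t': 0.15, 'joint_positions': array([ 1.1629,  0.4776,  0.0223,  1.5562, -0.0115,  1.1093, -0.0831]), 'qvel': array([-0.0017, -0.0038,  0.0008, -0.0036, -0.0001,  0.001 ,  0.0001]), 'joint_efforts': array([  0.0024, -58.3293,   1.5366, -27.2878,  -0.0542,   0.0145,
         0.0001]), 'ee_pos': array([ 0.1992, -0.6445,  0.2439]), 'orientation': array([-3.1402,  0.0001,  0.2998]), 'force': array([-0.0249, -1.0603,  0.1652]), 'wrist_torque': array([ 0.0125, -0.0554, -0.0284]), 'gripper_force': 0.0, 'opening': 0.08770403702564936} 0.022
```

View pics/wb.png

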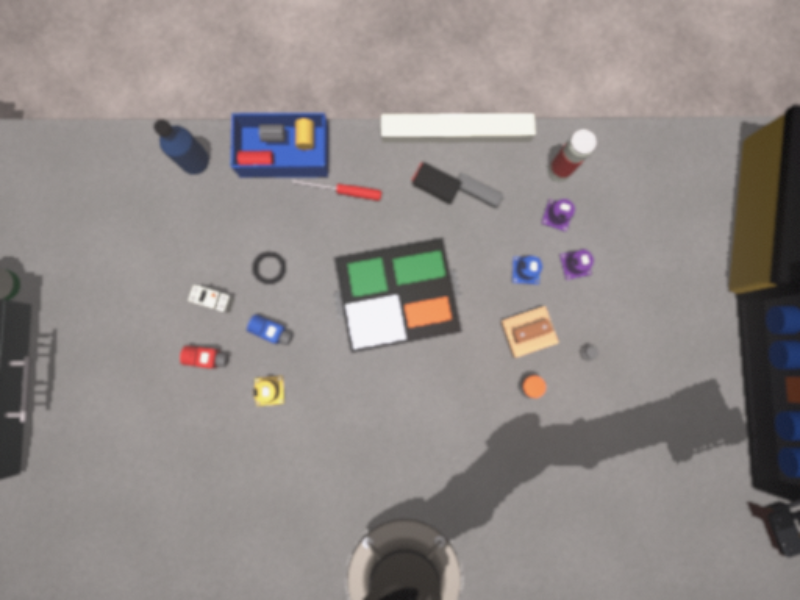

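View pics/scene0.png

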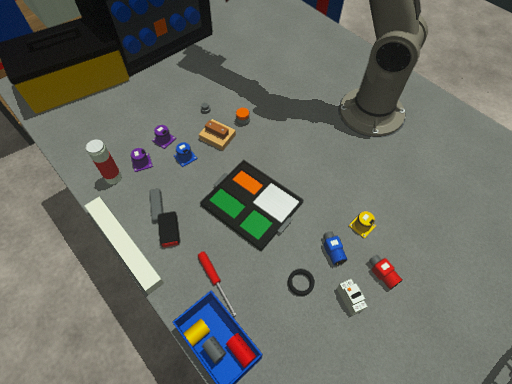

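```bash
cat >> h.py <<'E'
from scipy.spatial.transform import Rotation as Ro
from scipy.optimize import minimize
_snap=snap
def snap(n,f=None):
    s=_snap(n,f)
    if np.shape(s['rotation'])!=(3,3): s['Rm']=Ro.from_euler('xyz',s['rotation']).as_matrix()
    return s
def ray(s,u,v):
    K=np.array(s['mtx']);x=(u-K[0,2])/K[0,0];y=(v-K[1,2])/K[1,1];a,b=x,y
    for _ in range(20):
        q=1+s['k1']*(a*a+b*b);a,b=x/q,y/q
    return s['Rm']@np.array([a,-b,-1])
def proj(s,P):
    c=(np.atleast_2d(P)-np.array(s['position']))@s['Rm'];a,b=c[:,0]/-c[:,2],c[:,1]/c[:,2]
    q=1+s['k1']*(a*a+b*b);K=np.array(s['mtx']);return np.c_[K[0,0]*a*q+K[0,2],K[1,1]*b*q+K[1,2]]
def box(x0,x1,y0,y1,z0,z1): return np.array([[x,y,z] for x in(x0,x1) for y in(y0,y1) for z in(z0,z1)])/1e3
def cylz(R,z0,z1): 
    t=np.linspace(0,6.28,24);return np.array([[R*np.cos(a),R*np.sin(a),z] for a in t for z in(z0,z1)])/1e3
def cyly(R,zc,y0,y1):
    t=np.linspace(0,6.28,24);return np.array([[R*np.cos(a),y,zc+R*np.sin(a)] for a in t for y in(y0,y1)])/1e3
M=dict(blue_socket=[box(-30,30,-30,30,0,6),cylz(24,0,54)],
 blue_plug=[box(-21,21,-26,14,0,42),cyly(21.5,22,14,46),cyly(14,21,-46,-26)],
 breaker=[box(-18,18,-40,40,0,45),box(-18,18,-22.5,22.5,0,60)],
 wood_block=[box(-42,42,-50,50,0,28),box(-15,15,-40,40,28,54)])
M['yellow_socket']=M['blue_socket'];M['red_plug']=M['blue_plug']
def render(s,parts,p,z=0,S=4):
    m=np.zeros((384*S,512*S),np.uint8);c,n=np.cos(p[2]),np.sin(p[2])
    for P in parts:
        W=P@np.array([[c,n,0],[-n,c,0],[0,0,1]])+[p[0],p[1],z]
        uv=np.round((proj(s,W)+.5)*S).astype(np.int32);cv2.fillConvexPoly(m,cv2.convexHull(uv),255)
    return cv2.resize(m,(512,384),interpolation=cv2.INTER_AREA)/255.
def fit(views,parts,p0,z=0):
    def cost(q):
        p=[p0[0]+q[0]/1e3,p0[1]+q[1]/1e3,p0[2]+q[2]/50];c=0
        for s,m in views:
            g=render(s,parts,p,z);c+=1-np.minimum(g,m).sum()/max(np.maximum(g,m).sum(),1)
        return c/len(views)
    R=minimize(cost,[0,0,0],method='Nelder-Mead',options=dict(initial_simplex=[[0,0,0],[6,0,0],[0,6,0],[0,0,8]],maxiter=150,xatol=.1,fatol=1e-4))
    q=R.x;return np.array([p0[0]+q[0]/1e3,p0[1]+q[1]/1e3,p0[2]+q[2]/50]),R.fun
def near(s,name,xyz):
    u=proj(s,xyz)[0];b=[(np.hypot(*(np.array([(d['box'][0]+d['box'][2])/2,(d['box'][1]+d['box'][3])/2])-u)),d['p'],d['mask']) for d in finder.trace(s,name)]
    if not b: return None
    d=min(b,key=lambda t:t[0]);return d if d[0]<25 else None
def find(name,xy,views=('top','scene'),yaws=(0,.8,1.6,2.4),z=0):
    V=[]
    for n in views:
        s=snap(n) if isinstance(n,str) else n;d=near(s,name,[xy[0],xy[1],z+.02])
        if d: V.append((s,d[2].astype(float)));
        else: print('miss',name,n)
    return sorted([fit(V,M[name],[*xy,y],z) for y in yaws],key=lambda t:t[1])[:2]
E
python3 - <<'E'
from h import *
np.set_printoptions(precision=4,suppress=True)
s=snap('top')
px=dict(blue_socket=(528,269),blue_plug=(266,328),breaker=(210,297),wood_block=(530,331),yellow_socket=(268,391),red_plug=(204,356))
for n,(u,v) in px.items():
    x=at(s,u/1.5625,v/1.5625,.02)
    print(n,x[:2],find(n,x[:2]))
s=snap('top');img=s['color'].astype(int);b,g,rr=img[...,0],img[...,1],img[...,2]
hsv=cv2.cvtColor(s['color'],cv2.COLOR_BGR2HSV)
for n,(u,v) in dict(sock=(368,277),plug=(419,267),brk=(429,313),gap=(376,322)).items():
    u,v=int(u/1.5625),int(v/1.5625)
    k=np.zeros((386,514),np.uint8);cv2.floodFill(s['color'].copy(),k,(u,v),0,(30,)*3,(30,)*3,cv2.FLOODFILL_MASK_ONLY|cv2.FLOODFILL_FIXED_RANGE|255<<8)
    k=k[1:-1,1:-1];c=cv2.findContours(k,cv2.RETR_EXTERNAL,cv2.CHAIN_APPROX_NONE)[0][0][:,0]
    W=np.array([at(s,*p,.006)[:2] for p in c])*1e3;R=cv2.minAreaRect(W.astype(np.float32));print(n,R,k.sum()/255)
tray=np.array([at(s,u/1.5625,v/1.5625,.02)[:2] for u,v in[(335,257),(444,239),(461,331),(351,351)]]);print(tray)
for im,f in((s,'c1'),):
    cv2.imwrite('pics/c1.png',cv2.resize(im['color'][115:270,105:400],(800,420),interpolation=cv2.INTER_CUBIC))
E
```

```text
blue_socket [ 0.6433 -0.2795] [(array([ 0.644 , -0.2774,  1.4321]), np.float64(0.11428465937481869)), (array([ 0.6441, -0.278 ,  3.0604]), np.float64(0.1154278501591095))]
blue_plug [0.5202 0.2887] [(array([ 0.515 ,  0.2796, -0.4415]), np.float64(0.11526412134568476)), (array([ 0.5148,  0.2796, -0.4371]), np.float64(0.11722845614898036))]
breaker [0.5883 0.4097] [(array([0.5846, 0.405 , 2.8039]), np.float64(0.12989978847330963)), (array([ 0.5846,  0.405 , -0.3414]), np.float64(0.13007506109028744))]
wood_block [ 0.5077 -0.2788] [(array([ 0.508 , -0.275 ,  0.3078]), np.float64(0.09269031338260325)), (array([ 0.5074, -0.2761,  0.2983]), np.float64(0.09458797439807837))]
miss yellow_socket top
yellow_socket [0.3866 0.2823] [(array([0.3866, 0.2805, 1.6402]), np.float64(0.057614477565657074)), (array([0.3864, 0.2804, 1.6373]), np.float64(0.05856560730143845))]
miss red_plug scene
red_plug [0.462  0.4188] [(array([ 0.4601,  0.4175, -0.1217]), np.float64(0.11462573439473833)), (array([ 0.4605,  0.4172, -0.1087]), np.float64(0.11933352599427993))]
sock ((632.2586669921875, 73.62619018554688), (71.65564727783203, 72.56932830810547), 10.729156494140625) 435.0
plug ((652.5088500976562, -40.13431167602539), (55.51408386230469, 104.12042999267578), 10.072480201721191) 480.0
brk ((553.9116821289062, -58.31088638305664), (48.24469757080078, 92.00749206542969), 10.03016471862793) 377.0
gap ((533.6979370117188, 56.064231872558594), (96.26798248291016, 113.07764434814453), 10.023216247558594) 934.0
[[ 0.6736  0.1415]
 [ 0.7116 -0.0971]
 [ 0.5092 -0.1298]
 [ 0.4689  0.1069]]
```

View pics/c1.png

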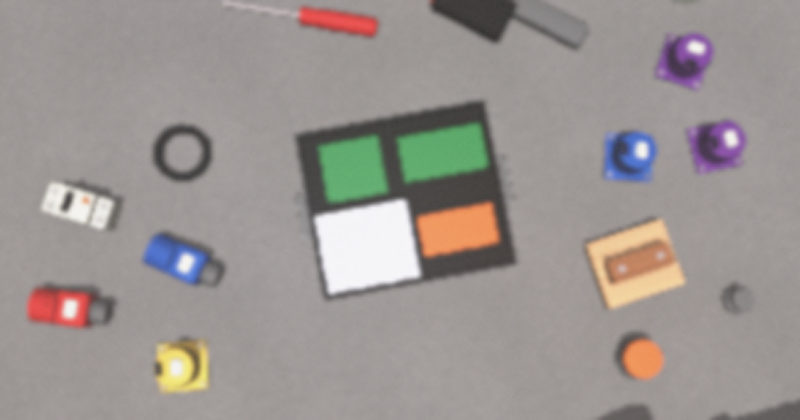

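The crop shows the candidates. For the socket: blue at (631,155), purples at (686,60) and (718,147). For the plug: blue at (180,257), red at (70,308). There is one breaker at (80,204) and the wood block is at (636,262). In the tray, the square green is at (353,168), the long green at (443,152), the orange at (458,229) and the bare gap at (366,246). I choose the blue ones, and the blue socket first.

arm_command([
  [0.7,0,0,0,0,0,0.88],
  [0.7,0,0,0,0,0,0.88],
  [0.7,0,0,0,0,0,0.88],
  [0.7,0,0,0,0,0,0.88],
  [0.7,0,0,0,0,0,0.88],
  [0.7,0.92,-1,0,0,0,0],
  [0.7,0.92,-1,0,0,0,0],
  [0.7,0.92,-1,0,0,0,0],
  [0.7,0.92,-1,0,0,0,0],
  [0.7,0.92,-1,0,0,0,0],
  [0.7,0.92,-1,0,0,0,0],
  [0.7,0.92,-1,0,0,0,0],
  [0.7,0.92,-1,0,0,0,0],
  [0.7,0.92,-1,0,0,0,0],
  [0.7,0.92,-1,0,0,0,0],
  [0.7,0.92,-1,0,0,0,0],
  [0.7,0.92,-1,0,0,0,0],
  [0.7,0.92,-1,0,0,0,0],
  [0.7,0.92,-1,0,0,0,0],
  [0.7,0.92,-1,0,0,0,0],
])

```text
t: 3.12
ee_pos: [0.5945, -0.3206, 0.2448]
orientation: [3.141, -0.0, -0.14]
force: [-0.1, -0.4, -0.0]
opening: 0.0615
gripper_force: 0.0
```

arm_command([
  [0.7,0.92,-1,0,0,0,0],
  [0.7,0.92,-1,0,0,0,0],
  [0.7,0,0,0,0,0,0],
  [0.7,0,0,0,0,0,0],
  [0.7,0,0,0,0,0,0],
])

```text
t: 3.53
ee_pos: [0.6454, -0.2794, 0.2444]
orientation: [3.141, 0.001, -0.141]
force: [0.3, -0.8, 0.2]
opening: 0.0618
gripper_force: 0.0
```

```bash
cat >> h.py <<'E'
def go(x,y,z,yaw):
    o=status.get_obs();R=Ro.from_euler('xyz',o['orientation']).as_matrix();y0=o['orientation'][2]
    dw=(yaw-y0+np.pi)%(2*np.pi)-np.pi
    T=Ro.from_euler('xyz',[np.pi,0,yaw]).as_matrix();d=np.array([x,y,z])-o['ee_pos']
    print('pos',o['ee_pos'].round(4),'rpy',o['orientation'].round(4),'q7',o['joint_positions'][6].round(2),'open',round(o['opening'],4),'gf',round(o['gripper_force'],1),'t',round(o['t'],1))
    print('turn units',round(-dw/.1,2),'shift units after turn',(T.T@d/.025).round(2),' before turn',(R.T@d/.025).round(2))
E
python3 - <<'E'
from h import *
np.set_printoptions(precision=4,suppress=True)
s=snap('wrist','w1');print(s['position'],s['rotation'])
print(find('blue_socket',[.644,-.2775],(s,),(-.139,)),find('blue_socket',[.644,-.2775],(s,'top','scene'),(-.139,)))
go(.644,-.2775,.035,-.139);print(status.get_obs()['joint_positions'])
E
```

```text
[ 0.7241 -0.2904  0.3854] [-0.291  -0.0005 -1.7121]
[(array([ 0.6447, -0.2782, -0.0894]), np.float64(0.042608029631911126))] [(array([ 0.6445, -0.2781, -0.097 ]), np.float64(0.08574582217051152))]
pos [ 0.6454 -0.2796  0.2449] rpy [ 3.1413 -0.0001 -0.1416] q7 -1.4 open 0.0613 gf 0.0 t 3.9
turn units -0.03 shift units after turn [-0.07 -0.08  8.39]  before turn [-0.07 -0.08  8.39]
[ 0.338   0.5249 -0.0267  1.4762  0.015   1.1405 -1.4037]
```

View pics/w1.png

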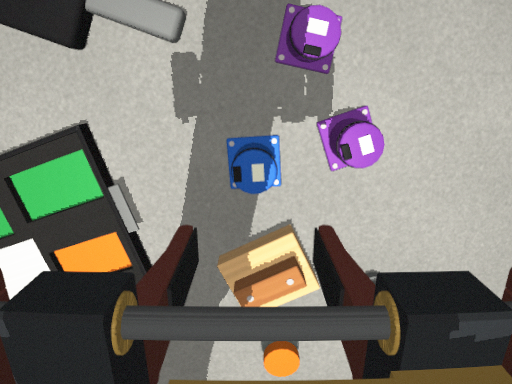

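The wrist view shows the blue socket at (253,165) between the purple ones at (310,30) and (352,140), which confirms the choice. I descend and grip.

arm_command([
  [0.7,-0.03,-0.06,1,0,0,0],
  [0.7,0,0,1,0,0,0],
  [0.7,0,0,1,0,0,0],
  [0.7,0,0,1,0,0,0],
  [0.7,0,0,1,0,0,0],
  [0.7,0,0,1,0,0,0],
  [0.7,0,0,1,0,0,0],
  [0.7,0,0,0.7,0,0,0],
  [0.7,0,0,0.7,0,0,0],
  [0.7,0,0,0,0,0,0],
  [0,0,0,0,0,0,0],
  [0,0,0,0,0,0,0],
  [0,0,0,0,0,0,0],
  [0,0,0,0,0,0,0],
  [0,0,0,0,0,0,0],
  [0,0,0,0,0,0,0],
])

```text
t: 5.22
ee_pos: [0.6463, -0.2776, 0.0363]
orientation: [3.141, -0.002, -0.14]
force: [-0.3, -0.7, 5.9]
opening: 0.0479
gripper_force: 30.0
```

arm_command([
  [0,0,0,-0.5,0,0,0],
  [0,0,0,-1,0,0,0],
  [0,0,0,-1,0,0,0],
  [0,0,0,-1,0,0,0],
  [0,0,0,-1,0,0,0],
  [0,0,0,0,0,0,-0.9],
  [0,0,0,0,0,0,-0.9],
  [0,0,0,0,0,0,-0.9],
  [0,0,0,0,0,0,0],
  [0,0,0,0,0,0,0],
])

```text
t: 6.05
ee_pos: [0.6451, -0.277, 0.1475]
orientation: [-3.141, 0.0, 0.127]
force: [-0.2, -0.4, -1.5]
opening: 0.0475
gripper_force: 30.0
```

Run:
```python
from h import *
go(.632,.0738,.15,.13)
```

```text
pos [ 0.6451 -0.277   0.1475] rpy [-3.1412e+00  1.0000e-04  1.2710e-01] q7 -1.18 open 0.0475 gf 30.0 t 6.0
turn units -0.03 shift units after turn [  1.3  -13.98  -0.1 ]  before turn [  1.26 -13.99  -0.1 ]
```

arm_command([
  [0,0.09,-1,0,0,0,0],
  [0,0.09,-1,0,0,0,0],
  [0,0.09,-1,0,0,0,0],
  [0,0.09,-1,0,0,0,0],
  [0,0.09,-1,0,0,0,0],
  [0,0.09,-1,0,0,0,0],
  [0,0.09,-1,0,0,0,0],
  [0,0.09,-1,0,0,0,0],
  [0,0.09,-1,0,0,0,0],
  [0,0.09,-1,0,0,0,0],
  [0,0.09,-1,0,0,0,0],
  [0,0.09,-1,0,0,0,0],
  [0,0.09,-1,0,0,0,0],
  [0,0.09,-1,0,0,0,0],
  [0,0,0,0,0,0,0],
  [0,0,0,0,0,0,0],
])

```text
t: 7.38
ee_pos: [0.631, 0.0764, 0.1473]
orientation: [-3.141, 0.0, 0.131]
force: [-0.1, -0.2, -1.3]
opening: 0.0475
gripper_force: 30.0
```

Run:
```python
from h import *
s=snap('wrist','w2')
go(.632,.0738,.15,.13)
d=find('blue_socket',[.632,.0738],(s,),(.178,),z=.111);print(d)
# predicted tray overlay
im=s['color'].copy();c=np.array([.5931,.0078]);R=lambda a:np.array([[np.cos(a),-np.sin(a)],[np.sin(a),np.cos(a)]])
for (i,j,w,h) in((50,58,76,76),(50,-58,60,108),(-50,-58,52,96)):
    P=[[*(c+R(.178)@(np.array([i+a*w/2,j+b*h/2])/1e3)),.016] for a,b in((1,1),(1,-1),(-1,-1),(-1,1))]
    cv2.polylines(im,[np.round(proj(s,np.array(P))).astype(np.int32)],True,(0,0,255),1)
cv2.imwrite('pics/w2o.png',im)
```

```text
pos [0.6312 0.0742 0.1472] rpy [3.1411e+00 3.0000e-04 1.2900e-01] q7 -1.74 open 0.0475 gf 30.0 t 7.4
turn units -0.01 shift units after turn [ 0.03  0.02 -0.11]  before turn [ 0.03  0.02 -0.11]
miss blue_socket {'color': array([[[213, 223, 224],
        [215, 223, 224],
        [216, 222, 224],
        ...,
        [ 31,  30,  30],
        [ 28,  28,  27],
        [ 27,  25,  28]],

       [[214, 222, 223],
        [212, 221, 222],
        [212, 220, 221],
        ...,
        [ 20,  24,  23],
        [ 22,  20,  18],
        [ 27,  23,  22]],

       [[209, 220, 221],
        [214, 222, 222],
        [212, 220, 221],
        ...,
        [ 25,  24,  26],
        [ 24,  23,  26],
        [ 32,  31,  28]],

       ...,

       [[ 37,  40,  70],
        [ 32,  37,  65],
        [ 26,  31,  64],
        ...,
        [ 28,  39,  64],
        [ 30,  40,  68],
        [ 31,  35,  65]],

       [[ 30,  38,  65],
        [ 32,  35,  66],
        [ 31,  37,  67],
        ...,
        [ 32,  36,  67],
        [ 40,  44,  69],
        [ 34,  41,  68]],

       [[ 38,  41,  65],
        [ 30,  3
[... 685 characters left out ...]
stdin>", line 4, in <module>
  File "h.py", line 68, in find
    return sorted([fit(V,M[name],[*xy,y],z) for y in yaws],key=lambda t:t[1])[:2]
                   ~~~^^^^^^^^^^^^^^^^^^^^^
  File "h.py", line 56, in fit
    R=minimize(cost,[0,0,0],method='Nelder-Mead',options=dict(initial_simplex=[[0,0,0],[6,0,0],[0,6,0],[0,0,8]],maxiter=150,xatol=.1,fatol=1e-4))
    res = _minimize_neldermead(fun, x0, args, callback, bounds=bounds,
                               **options)
    fsim[k] = func(sim[k])
              ~~~~^^^^^^^^
    fx = function(np.copy(x), *(wrapper_args + args))
  File "h.py", line 55, in cost
    return c/len(views)
           ~^~~~~~~~~~~
ZeroDivisionError: division by zero
```

```bash
cat >> h.py <<'E'
def overlay(s,f,extra=(),c=(.5931,.0078),yaw=.178):
    im=s['color'].copy();R=np.array([[np.cos(yaw),-np.sin(yaw)],[np.sin(yaw),np.cos(yaw)]])
    for (i,j,w,h) in((50,58,76,76),(50,-58,60,108),(-50,-58,52,96)):
        P=[[*(np.array(c)+R@(np.array([i+a*w/2,j+b*h/2])/1e3)),.016] for a,b in((1,1),(1,-1),(-1,-1),(-1,1))]
        cv2.polylines(im,[np.round(proj(s,np.array(P))).astype(np.int32)],True,(0,0,255),1)
    for n,p,z in extra:
        k=(render(s,M[n],p,z)>.5).astype(np.uint8);cv2.drawContours(im,cv2.findContours(k,cv2.RETR_EXTERNAL,cv2.CHAIN_APPROX_NONE)[0],-1,(0,255,255),1)
    cv2.imwrite(f'pics/{f}.png',im)
E
python3 - <<'E'
from h import *
s=snap('wrist');overlay(s,'w2o',[('blue_socket',[.6312,.0742,.178],.112)])
E
```

```text
(no output)
```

View pics/w2o.png

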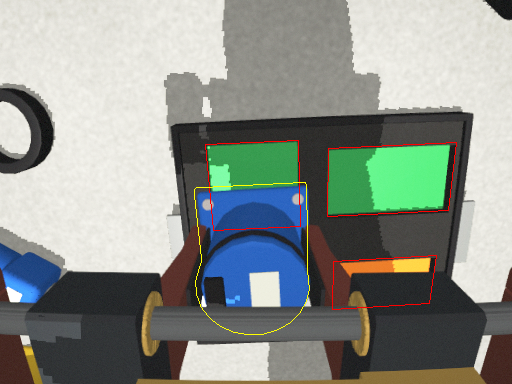

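The predicted tray outlines match the picture: the square cut-out's rear edge is at row 142 and the long one is at (328–455, 145–215). The held socket sits over its cut-out, parallel to it. I lower and release.

arm_command([
  [0,0.03,0,1,0,0,0],
  [0,0,0,1,0,0,0],
  [0,0,0,1,0,0,0],
  [0,0,0,0.6,0,0,0],
  [0,0,0,0.3,0,0,0],
  [0,0,0,0.25,0,0,0],
  [0,0,0,0,0,0,0],
  [0,0,0,0,0,0,0],
  [0.7,0,0,0,0,0,0],
  [0.7,0,0,0,0,0,0],
  [0.7,0,0,0,0,0,0],
  [0.7,0,0,-0.5,0,0,0],
  [0.7,0,0,-1,0,0,0],
  [0.7,0,0,-1,0,0,0],
  [0.7,0,0,-1,0,0,0],
  [0.7,0,0,-1,0,0,0],
  [0.7,0,0,-1,0,0,0],
  [0.7,0,0,-1,0,0,0],
  [0.7,0,0,0,0,0,0],
  [0.7,0,0,0,0,0,0],
])

```text
t: 9.2
ee_pos: [0.6331, 0.0743, 0.2088]
orientation: [-3.141, -0.005, 0.13]
force: [-0.4, -0.8, -0.6]
opening: 0.0616
gripper_force: 0.0
```

Run:
```python
from h import *
s=snap('wrist');print([(d[0].round(4),d[1]) for d in find('blue_socket',[.632,.0738],(s,),(.178,),z=.006)])
go(.53,.22,.23,-.44);go(.515,.2796,.23,-.44)
```

```text
[(array([0.6315, 0.0734, 0.1936]), np.float64(0.0640761210064783))]
pos [0.6316 0.0741 0.2058] rpy [3.1415e+00 5.0000e-04 1.2990e-01] q7 -1.72 open 0.0611 gf 0.0 t 9.3
turn units 5.7 shift units after turn [-6.16 -3.55 -0.97]  before turn [-3.27 -6.31 -0.97]
pos [0.6316 0.0741 0.2058] rpy [3.1415e+00 5.0000e-04 1.2990e-01] q7 -1.72 open 0.0611 gf 0.0 t 9.3
turn units 5.7 shift units after turn [-7.72 -5.45 -0.97]  before turn [-3.56 -8.76 -0.97]
```

arm_command([
  [0.7,0,0,-0.5,0,0,0.95],
  [0.7,0,0,-0.5,0,0,0.95],
  [0.7,0,0,0,0,0,0.95],
  [0.7,0,0,0,0,0,0.95],
  [0.7,0,0,0,0,0,0.95],
  [0.7,0,0,0,0,0,0.95],
  [0.7,-0.97,-0.68,0,0,0,0],
  [0.7,-0.97,-0.68,0,0,0,0],
  [0.7,-0.97,-0.68,0,0,0,0],
  [0.7,-0.97,-0.68,0,0,0,0],
  [0.7,-0.97,-0.68,0,0,0,0],
  [0.7,-0.97,-0.68,0,0,0,0],
  [0.7,-0.97,-0.68,0,0,0,0],
  [0.7,-0.97,-0.68,0,0,0,0],
  [0.7,0,0,0,0,0,0],
  [0.7,0,0,0,0,0,0],
])

```text
t: 10.63
ee_pos: [0.5127, 0.2813, 0.2297]
orientation: [3.14, 0.002, -0.436]
force: [0.0, 0.0, 0.4]
opening: 0.0613
gripper_force: 0.0
```

Run:
```python
from h import *
s=snap('wrist')
d=find('blue_plug',[.515,.2796],(s,),(-.44,));print(d);p=d[0][0]
print(find('blue_plug',[.515,.2796],(s,'scene','top'),(-.44,)))
overlay(s,'w3',[('blue_plug',p,0)])
y=p[2];g=p[:2]+np.array([np.sin(y),-np.cos(y)])*.006;print('grasp',g)
go(*g,.03,y);
```

```text
[(array([ 0.51432747,  0.28019863, -0.44876437]), np.float64(0.08599124019056048))]
[(array([ 0.5136764 ,  0.27960819, -0.43919504]), np.float64(0.36787221512720364))]
grasp [0.51172435 0.27479273]
pos [0.5151 0.2787 0.2307] rpy [ 3.1411e+00 -2.0000e-04 -4.4210e-01] q7 -2.66 open 0.0615 gf 0.0 t 11.0
turn units 0.07 shift units after turn [-0.05  0.2   8.03]  before turn [-0.06  0.19  8.03]
```

View pics/w3.png

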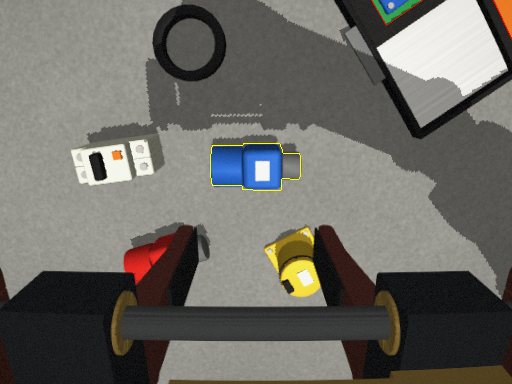

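The overlay fits the blue plug at (255,166), with its nut to the right. The fingers close along its length here, so I turn a quarter first.

arm_command([
  [0.75,0,0,0,0,0,-0.98],
  [0.75,0,0,0,0,0,-0.98],
  [0.75,0,0,0,0,0,-0.98],
  [0.75,0,0,0,0,0,-0.98],
  [0.75,0,0,0,0,0,-0.98],
  [0.75,0,0,0,0,0,-0.98],
  [0.75,0,0,0,0,0,-0.98],
  [0.75,0,0,0,0,0,-0.98],
  [0.75,0,0,0,0,0,-0.98],
  [0.75,0,0,0,0,0,-0.98],
  [0.75,0,0,0,0,0,-0.98],
  [0.75,0,0,0,0,0,-0.98],
  [0.75,0,0,0,0,0,-0.98],
  [0.75,0,0,0,0,0,-0.98],
  [0.75,0,0,0,0,0,-0.98],
  [0.75,0,0,0,0,0,-0.98],
  [0.75,0,0,0,0,0,0],
  [0.75,0,0,0,0,0,0],
])

```text
t: 12.48
ee_pos: [0.5148, 0.2792, 0.2309]
orientation: [-3.142, 0.0, 1.124]
force: [0.7, 0.3, -0.5]
opening: 0.0654
gripper_force: 0.0
```

Run:
```python
from h import *
s=snap('wrist')
d=find('blue_plug',[.515,.2796],(s,),(-.44,));print(d);p=d[0][0]
y=p[2];g=p[:2]+np.array([np.sin(y),-np.cos(y)])*.006
go(*g,.028,y+np.pi/2)
```

```text
[(array([ 0.51439785,  0.28005932, -0.43676819]), np.float64(0.045062613303583854))]
pos [0.5147 0.2795 0.2309] rpy [3.1415e+00 1.0000e-04 1.1245e+00] q7 -1.2 open 0.066 gf 0.0 t 12.6
turn units -0.1 shift units after turn [-0.22 -0.02  8.12]  before turn [-0.22 -0.02  8.12]
```

arm_command([
  [0.75,-0.22,0,1,0,0,-0.1],
  [0.75,0,0,1,0,0,0],
  [0.75,0,0,1,0,0,0],
  [0.75,0,0,1,0,0,0],
  [0.75,0,0,1,0,0,0],
  [0.75,0,0,1,0,0,0],
  [0.75,0,0,1,0,0,0],
  [0.75,0,0,0.6,0,0,0],
  [0.75,0,0,0.5,0,0,0],
  [0.75,0,0,0,0,0,0],
  [0,0,0,0,0,0,0],
  [0,0,0,0,0,0,0],
  [0,0,0,0,0,0,0],
  [0,0,0,0,0,0,0],
  [0,0,0,0,0,0,0],
  [0,0,0,0,0,0,0],
])

```text
t: 13.92
ee_pos: [0.5128, 0.2754, 0.0296]
orientation: [3.141, -0.002, 1.138]
force: [-0.8, 0.5, 5.7]
opening: 0.042
gripper_force: 30.0
```

arm_command([
  [0,0,0,-0.5,0,0,0],
  [0,0,0,-1,0,0,0],
  [0,0,0,-1,0,0,0],
  [0,0,0,-1,0,0,0],
  [0,0,0,-1,0,0,0],
  [0,0,0,-1,0,0,0],
  [0,0,0,-0.5,0,0,-0.88],
  [0,0,0,0,0,0,-0.88],
  [0,0,0,0,0,0,-0.88],
  [0,0,0,0,0,0,-0.88],
  [0,0,0,0,0,0,-0.88],
  [0,0,0,0,0,0,-0.88],
  [0,0,0,0,0,0,-0.88],
  [0,0,0,0,0,0,0],
  [0,0,0,0,0,0,0],
])

```text
t: 15.17
ee_pos: [0.5121, 0.2745, 0.1788]
orientation: [3.142, 0.0, 1.751]
force: [-0.3, 0.9, -2.5]
opening: 0.042
gripper_force: 30.0
```

Run:
```python
from h import *
y=.178;c=np.array([.6526,-.0404]);g=c+np.array([np.sin(y),-np.cos(y)])*.006
go(*g,.17,y+np.pi/2)
```

```text
pos [0.5121 0.2745 0.1788] rpy [3.1416e+00 1.0000e-04 1.7509e+00] q7 -0.66 open 0.042 gf 30.0 t 15.2
turn units 0.02 shift units after turn [-13.63   3.3    0.35]  before turn [-13.64   3.27   0.35]
```

arm_command([
  [0,-0.97,0.235,0,0,0,0],
  [0,-0.97,0.235,0,0,0,0],
  [0,-0.97,0.235,0,0,0,0],
  [0,-0.97,0.235,0,0,0,0],
  [0,-0.97,0.235,0,0,0,0],
  [0,-0.97,0.235,0,0,0,0],
  [0,-0.97,0.235,0,0,0,0],
  [0,-0.97,0.235,0,0,0,0],
  [0,-0.97,0.235,0,0,0,0],
  [0,-0.97,0.235,0,0,0,0],
  [0,-0.97,0.235,0,0,0,0],
  [0,-0.97,0.235,0,0,0,0],
  [0,-0.97,0.235,0,0,0,0],
  [0,-0.97,0.235,0,0,0,0],
  [0,0,0,0,0,0,0],
  [0,0,0,0,0,0,0],
])

```text
t: 16.5
ee_pos: [0.6549, -0.0462, 0.1783]
orientation: [-3.141, 0.001, 1.748]
force: [0.6, 0.6, -1.7]
opening: 0.0418
gripper_force: 30.0
```

Run:
```python
from h import *
y=.178;c=np.array([.6526,-.0404]);g=c+np.array([np.sin(y),-np.cos(y)])*.006
go(*g,.037,y+np.pi/2)
s=snap('wrist');overlay(s,'w4',[('blue_plug',[*c,.178],.147)])
```

```text
pos [ 0.6549 -0.0462  0.1783] rpy [-3.1412e+00  6.0000e-04  1.7481e+00] q7 -0.07 open 0.0418 gf 30.0 t 16.5
turn units -0.01 shift units after turn [ 0.   -0.05  5.65]  before turn [ 0.01 -0.05  5.65]
```

View pics/w4.png

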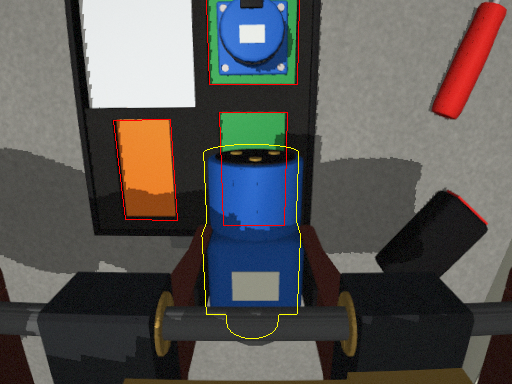

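The plug hangs level and parallel over the long cut-out; red outline at (220–287, 113–225), pins towards the socket. I lower it to just above the floor, keeping the tips clear of the insert top, and release.

arm_command([
  [0,0,-0.05,1,0,0,0],
  [0,0,0,1,0,0,0],
  [0,0,0,1,0,0,0],
  [0,0,0,1,0,0,0],
  [0,0,0,0.8,0,0,0],
  [0,0,0,0.5,0,0,0],
  [0,0,0,0.25,0,0,0],
  [0,0,0,0,0,0,0],
  [0,0,0,0,0,0,0],
])

```text
t: 17.3
ee_pos: [0.6541, -0.0435, 0.0405]
orientation: [3.141, -0.0, 1.754]
force: [0.4, 0.0, -1.0]
opening: 0.0417
gripper_force: 30.0
```

arm_command([
  [0.62,0,0,0,0,0,0],
  [0.62,0,0,0,0,0,0],
  [0.62,0,0,0,0,0,0],
  [0.62,0,0,-0.5,0,0,0],
  [0.62,0,0,-1,0,0,0],
  [0.62,0,0,-1,0,0,0],
  [0.62,0,0,-1,0,0,0],
  [0.62,0,0,-1,0,0,0],
  [0.62,0,0,-1,0,0,0],
  [0.62,0,0,-1,0,0,0],
  [0.62,0,0,-1,0,0,0],
  [0.62,0,0,0,0,0,0],
  [0.62,0,0,0,0,0,0],
])

```text
t: 18.38
ee_pos: [0.6546, -0.0441, 0.2302]
orientation: [3.137, 0.001, 1.754]
force: [0.3, -0.6, -0.3]
opening: 0.0544
gripper_force: 0.0
```

Run:
```python
from h import *
s=snap('wrist');d=find('blue_plug',[.6526,-.0404],(s,),(.178,),z=.006);print(d)
print(find('breaker',[.5846,.405],('top','scene'),(-.34,)))
go(.5846,.405,.24,-.34+np.pi/2)
```

```text
[(array([ 0.65490503, -0.0394046 ,  0.18385647]), np.float64(0.046130736569549025))]
miss breaker scene
[(array([ 0.58640855,  0.40660071, -0.2925751 ]), np.float64(0.09747537642929915))]
pos [ 0.653  -0.0443  0.226 ] rpy [-3.1396e+00 -5.0000e-04  1.7538e+00] q7 -0.04 open 0.0545 gf 0.0 t 18.7
turn units 5.23 shift units after turn [16.03 -8.57 -0.56]  before turn [18.17  0.58 -0.55]
```

arm_command([
  [0.7,0,0,-0.3,0,0,0.87],
  [0.7,0,0,-0.3,0,0,0.87],
  [0.7,0,0,0,0,0,0.87],
  [0.7,0,0,0,0,0,0.87],
  [0.7,0,0,0,0,0,0.87],
  [0.7,0,0,0,0,0,0.87],
  [0.7,0.94,-0.5,0,0,0,0],
  [0.7,0.94,-0.5,0,0,0,0],
  [0.7,0.94,-0.5,0,0,0,0],
  [0.7,0.94,-0.5,0,0,0,0],
  [0.7,0.94,-0.5,0,0,0,0],
  [0.7,0.94,-0.5,0,0,0,0],
  [0.7,0.94,-0.5,0,0,0,0],
  [0.7,0.94,-0.5,0,0,0,0],
  [0.7,0.94,-0.5,0,0,0,0],
  [0.7,0.94,-0.5,0,0,0,0],
  [0.7,0.94,-0.5,0,0,0,0],
  [0.7,0.94,-0.5,0,0,0,0],
  [0.7,0.94,-0.5,0,0,0,0],
])

```text
t: 20.27
ee_pos: [0.6013, 0.299, 0.2413]
orientation: [-3.141, 0.001, 1.232]
force: [-0.0, 0.7, -0.0]
opening: 0.0617
gripper_force: 0.0
```

arm_command([
  [0.7,0.94,-0.5,0,0,0,0],
  [0.7,0.94,-0.5,0,0,0,0],
  [0.7,0.94,-0.5,0,0,0,0],
  [0.7,0.94,-0.5,0,0,0,0],
  [0.7,0,0,0,0,0,0],
  [0.7,0,0,0,0,0,0],
  [0.7,0,0,0,0,0,0],
])

```text
t: 20.85
ee_pos: [0.5862, 0.4024, 0.2413]
orientation: [-3.141, 0.002, 1.232]
force: [0.3, -0.8, 0.2]
opening: 0.0611
gripper_force: 0.0
```

Run:
```python
from h import *
s=snap('wrist');d=find('breaker',[.5855,.406],(s,),(-.33,));print(d);p=d[0][0]
overlay(s,'w5',[('breaker',p,0)])
go(*p[:2],.04,p[2]+np.pi/2)
```

```text
[(array([ 0.58394093,  0.40624152, -0.31673626]), np.float64(0.04925883908985329))]
pos [0.5869 0.4014 0.2417] rpy [3.1411e+00 1.3000e-03 1.2297e+00] q7 -1.21 open 0.0616 gf 0.0 t 20.9
turn units -0.24 shift units after turn [ 0.15 -0.17  8.07]  before turn [ 0.16 -0.18  8.07]
```

View pics/w5.png

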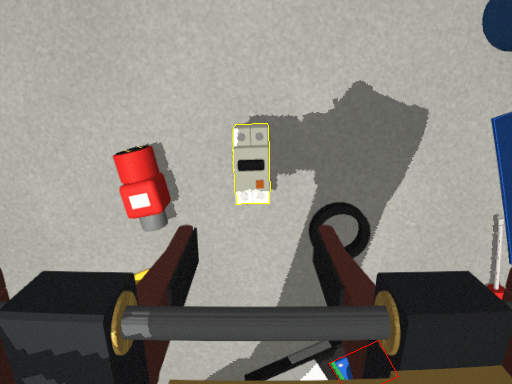

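The overlay fits the breaker at (252,164), upright; the red plug at (142,187) is clear of the fingers. I descend and grip.

arm_command([
  [0.7,0.15,-0.17,1,0,0,-0.24],
  [0.7,0,0,1,0,0,0],
  [0.7,0,0,1,0,0,0],
  [0.7,0,0,1,0,0,0],
  [0.7,0,0,1,0,0,0],
  [0.7,0,0,1,0,0,0],
  [0.7,0,0,1,0,0,0],
  [0.7,0,0,0.6,0,0,0],
  [0.7,0,0,0.45,0,0,0],
  [0.7,0,0,0,0,0,0],
  [0,0,0,0,0,0,0],
  [0,0,0,0,0,0,0],
  [0,0,0,0,0,0,0],
  [0,0,0,0,0,0,0],
  [0,0,0,0,0,0,0],
  [0,0,0,0,0,0,0],
  [0,0,0,0,0,0,0],
])

```text
t: 22.37
ee_pos: [0.5839, 0.4087, 0.0423]
orientation: [3.14, -0.002, 1.256]
force: [-1.2, -0.4, 5.3]
opening: 0.036
gripper_force: 30.0
```

arm_command([
  [0,0,0,-0.5,0,0,0],
  [0,0,0,-1,0,0,0],
  [0,0,0,-1,0,0,0],
  [0,0,0,-1,0,0,0],
  [0,0,0,-1,0,0,0],
  [0,0,0,-1,0,0,0],
  [0,0,0,-0.5,0,0,-0.83],
  [0,0,0,0,0,0,-0.83],
  [0,0,0,0,0,0,-0.83],
  [0,0,0,0,0,0,-0.83],
  [0,0,0,0,0,0,-0.83],
  [0,0,0,0,0,0,-0.83],
  [0,0,0,0,0,0,0],
  [0,0,0,0,0,0,0],
])

```text
t: 23.53
ee_pos: [0.5831, 0.4078, 0.191]
orientation: [-3.141, 0.0, 1.751]
force: [0.2, 0.3, -1.8]
opening: 0.036
gripper_force: 30.0
```

Run:
```python
from h import *
go(.5542,-.0582,.19,.178+np.pi/2)
```

```text
pos [0.5831 0.4078 0.191 ] rpy [-3.1411e+00  2.0000e-04  1.7513e+00] q7 -0.78 open 0.036 gf 30.0 t 23.5
turn units 0.03 shift units after turn [-18.14  -4.44   0.04]  before turn [-18.13  -4.48   0.04]
```

arm_command([
  [0,-0.955,-0.234,0,0,0,0],
  [0,-0.955,-0.234,0,0,0,0],
  [0,-0.955,-0.234,0,0,0,0],
  [0,-0.955,-0.234,0,0,0,0],
  [0,-0.955,-0.234,0,0,0,0],
  [0,-0.955,-0.234,0,0,0,0],
  [0,-0.955,-0.234,0,0,0,0],
  [0,-0.955,-0.234,0,0,0,0],
  [0,-0.955,-0.234,0,0,0,0],
  [0,-0.955,-0.234,0,0,0,0],
  [0,-0.955,-0.234,0,0,0,0],
  [0,-0.955,-0.234,0,0,0,0],
  [0,-0.955,-0.234,0,0,0,0],
  [0,-0.955,-0.234,0,0,0,0],
  [0,-0.955,-0.234,0,0,0,0],
  [0,-0.955,-0.234,0,0,0,0],
  [0,-0.955,-0.234,0,0,0,0],
  [0,-0.955,-0.234,0,0,0,0],
  [0,-0.955,-0.234,0,0,0,0],
])

```text
t: 25.12
ee_pos: [0.5562, -0.0593, 0.1913]
orientation: [3.141, 0.0, 1.751]
force: [0.9, 0.5, -2.5]
opening: 0.036
gripper_force: 30.0
```

arm_command([
  [0,0,0,0,0,0,0],
  [0,0,0,0,0,0,0],
])

```text
t: 25.28
ee_pos: [0.5563, -0.0599, 0.1911]
orientation: [-3.141, 0.001, 1.748]
force: [-0.2, -0.3, -1.9]
opening: 0.0359
gripper_force: 30.0
```

Run:
```python
from h import *
go(.5542,-.0577,.0483,.178+np.pi/2)
s=snap('wrist');overlay(s,'w6',[('breaker',[.5542,-.0582,.178],.149),('blue_plug',[.6549,-.0394,.184],.006)])
```

```text
pos [ 0.5563 -0.0599  0.1911] rpy [-3.1414e+00  6.0000e-04  1.7481e+00] q7 -0.04 open 0.0359 gf 30.0 t 25.3
turn units -0.01 shift units after turn [ 0.1  -0.07  5.71]  before turn [ 0.11 -0.07  5.71]
```

View pics/w6.png

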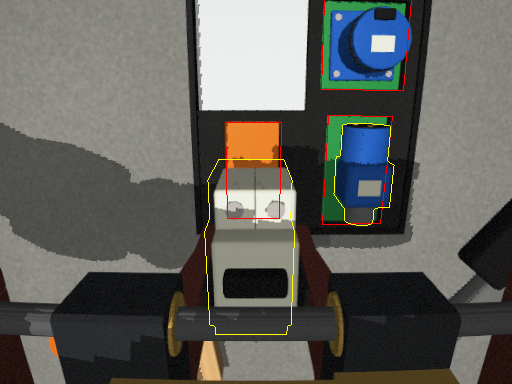

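The breaker hangs over the orange cut-out (red outline 226–282, 123–218), about 2 mm off. The plug lies in the long cut-out at (365,170) and the socket at (368,45). I lower and release.

arm_command([
  [0,0.18,-0.08,1,0,0,0],
  [0,0,0,1,0,0,0],
  [0,0,0,1,0,0,0],
  [0,0,0,1,0,0,0],
  [0,0,0,0.9,0,0,0],
  [0,0,0,0.5,0,0,0],
  [0,0,0,0.27,0,0,0],
  [0,0,0,0,0,0,0],
  [0,0,0,0,0,0,0],
])

```text
t: 26.08
ee_pos: [0.5545, -0.0531, 0.0498]
orientation: [3.14, -0.0, 1.754]
force: [-1.3, 0.0, -2.1]
opening: 0.0359
gripper_force: 30.0
```

arm_command([
  [0.6,0,0,0,0,0,0],
  [0.6,0,0,0,0,0,0],
  [0.6,0,0,0,0,0,0],
  [0.6,0,0,0,0,0,0],
  [0.6,0,0,-0.5,0,0,0],
  [0.6,0,0,-1,0,0,0],
  [0.6,0,0,-1,0,0,0],
  [0.6,0,0,-1,0,0,0],
  [0.6,0,0,-1,0,0,0],
  [0.6,0,0,-1,0,0,0],
  [0.6,0,0,-1,0,0,0],
  [0.6,0,0,-1,0,0,0],
  [0.6,0,0,-1,0,0,0],
  [0.6,0,0,0,0,0,0],
  [0.6,0,0,0,0,0,0],
])

```text
t: 27.33
ee_pos: [0.5545, -0.054, 0.264]
orientation: [3.138, 0.001, 1.754]
force: [-0.6, 0.2, 0.0]
opening: 0.0527
gripper_force: 0.0
```

Run:
```python
from h import *
s=snap('wrist');d=find('breaker',[.5542,-.0582],(s,),(.178,),z=.006);print(d)
e=find('blue_plug',[.6526,-.0404],(s,),(.178,),z=.006);print(e)
overlay(s,'w7',[('breaker',d[0][0],.006),('blue_plug',e[0][0],.006)])
w=find('wood_block',[.508,-.275],('top','scene'),(.3,));print(w)
go(.508,-.275,.25,.3+np.pi/2)
```

```text
[(array([ 0.55578705, -0.05551868,  0.19546651]), np.float64(0.04328913408420276))]
[(array([ 0.65506266, -0.03898404,  0.18755322]), np.float64(0.05624375012754845))]
[(array([ 0.50984981, -0.27693419,  0.31166987]), np.float64(0.31963521584152327))]
pos [ 0.5533 -0.0541  0.2608] rpy [-3.1400e+00 -6.0000e-04  1.7539e+00] q7 0.0 open 0.0527 gf 0.0 t 27.7
turn units -1.17 shift units after turn [-7.91 -4.34  0.43]  before turn [-8.36 -3.39  0.43]
```

View pics/w7.png

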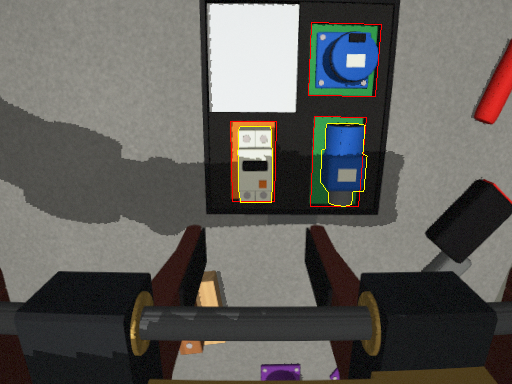

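All three sit in their cut-outs: socket at (348,60), plug at (343,165), breaker at (254,163). Next is the wooden block.

arm_command([
  [0.7,0,0,0,0,0,-0.6],
  [0.7,0,0,0,0,0,-0.6],
  [0.7,-0.88,-0.48,0,0,0,0],
  [0.7,-0.88,-0.48,0,0,0,0],
  [0.7,-0.88,-0.48,0,0,0,0],
  [0.7,-0.88,-0.48,0,0,0,0],
  [0.7,-0.88,-0.48,0,0,0,0],
  [0.7,-0.88,-0.48,0,0,0,0],
  [0.7,-0.88,-0.48,0,0,0,0],
  [0.7,-0.88,-0.48,0,0,0,0],
  [0.7,-0.88,-0.48,0,0,0,0],
  [0.7,0,0,0,0,0,0],
  [0.7,0,0,0,0,0,0],
  [0.7,0,0,0,0,0,0],
])

```text
t: 28.85
ee_pos: [0.5099, -0.2743, 0.2613]
orientation: [-3.142, -0.001, 1.874]
force: [0.1, 0.2, 0.4]
opening: 0.0616
gripper_force: 0.0
```

Run:
```python
from h import *
s=snap('wrist');d=find('wood_block',[.508,-.275],(s,),(.3,));print(d);p=d[0][0]
overlay(s,'w8',[('wood_block',p,0)])
go(*p[:2],.053,p[2]+np.pi/2)
```

```text
[(array([ 0.50694925, -0.27549626,  0.32447789]), np.float64(0.026113554449880172))]
pos [ 0.5102 -0.2736  0.2616] rpy [ 3.1414e+00 -7.0000e-04  1.8762e+00] q7 0.54 open 0.0614 gf 0.0 t 28.9
turn units -0.19 shift units after turn [-0.03 -0.15  8.34]  before turn [-0.04 -0.15  8.34]
```

View pics/w8.png

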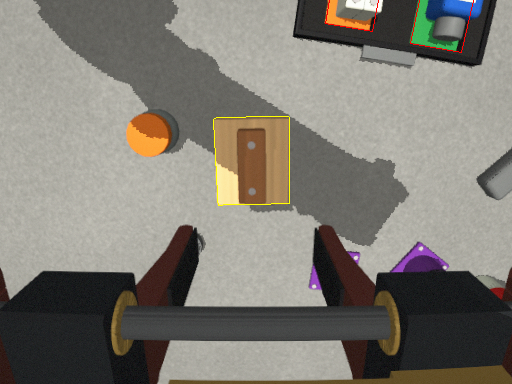

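The overlay hugs the block at (253,161), rib upright and along the view. I descend and grip the rib.

arm_command([
  [0.7,-0.03,-0.15,1,0,0,-0.19],
  [0.7,0,0,1,0,0,0],
  [0.7,0,0,1,0,0,0],
  [0.7,0,0,1,0,0,0],
  [0.7,0,0,1,0,0,0],
  [0.7,0,0,1,0,0,0],
  [0.7,0,0,1,0,0,0],
  [0.7,0,0,0.8,0,0,0],
  [0.7,0,0,0.54,0,0,0],
  [0.7,0,0,0,0,0,0],
  [0,0,0,0,0,0,0],
  [0,0,0,0,0,0,0],
  [0,0,0,0,0,0,0],
  [0,0,0,0,0,0,0],
  [0,0,0,0,0,0,0],
  [0,0,0,0,0,0,0],
  [0,0,0,0,0,0,0],
])

```text
t: 30.37
ee_pos: [0.5066, -0.2772, 0.0536]
orientation: [3.141, 0.0, 1.893]
force: [-0.6, 1.3, 4.5]
opening: 0.0304
gripper_force: 30.0
```

arm_command([
  [0,0,0,-0.5,0,0,0],
  [0,0,0,-1,0,0,0],
  [0,0,0,-1,0,0,0],
  [0,0,0,-1,0,0,0],
  [0,0,0,-1,0,0,0],
  [0,0,0,-1,0,0,0],
  [0,0,0,-0.5,0,0,0.73],
  [0,0,0,0,0,0,0.73],
  [0,0,0,0,0,0,0],
  [0,0,0,0,0,0,0],
])

```text
t: 31.2
ee_pos: [0.5059, -0.277, 0.2034]
orientation: [-3.141, 0.0, 1.749]
force: [-0.9, 0.1, -2.3]
opening: 0.0296
gripper_force: 30.0
```

Run:
```python
from h import *
go(.5336,.056,.21,.178+np.pi/2)
```

```text
pos [ 0.5059 -0.277   0.2034] rpy [-3.1412e+00  1.0000e-04  1.7490e+00] q7 0.4 open 0.0296 gf 30.0 t 31.2
turn units 0.0 shift units after turn [12.91  3.45 -0.26]  before turn [12.91  3.45 -0.27]
```

arm_command([
  [0,0.92,0.246,0,0,0,0],
  [0,0.92,0.246,0,0,0,0],
  [0,0.92,0.246,0,0,0,0],
  [0,0.92,0.246,0,0,0,0],
  [0,0.92,0.246,0,0,0,0],
  [0,0.92,0.246,0,0,0,0],
  [0,0.92,0.246,0,0,0,0],
  [0,0.92,0.246,0,0,0,0],
  [0,0.92,0.246,0,0,0,0],
  [0,0.92,0.246,0,0,0,0],
  [0,0.92,0.246,0,0,0,0],
  [0,0.92,0.246,0,0,0,0],
  [0,0.92,0.246,0,0,0,0],
  [0,0.92,0.246,0,0,0,0],
  [0,0,0,0,0,0,0],
  [0,0,0,0,0,0,0],
  [0,0,0,0,0,0,0],
])

```text
t: 32.62
ee_pos: [0.5343, 0.0542, 0.2025]
orientation: [-3.14, 0.0, 1.748]
force: [-0.1, 0.3, -2.2]
opening: 0.0299
gripper_force: 30.0
```

Run:
```python
from h import *
go(.5336,.055,.0596,.178+np.pi/2)
s=snap('wrist');M['gap']=[box(-50,50,-58,58,2,2)];overlay(s,'w9',[('wood_block',[.5336,.056,.178],.149),('gap',[.5336,.056,.178],.004)])
```

```text
pos [0.5343 0.0542 0.2025] rpy [-3.1400e+00  4.0000e-04  1.7479e+00] q7 -0.25 open 0.0299 gf 30.0 t 32.6
turn units -0.01 shift units after turn [ 0.03 -0.02  5.72]  before turn [ 0.04 -0.01  5.72]
```

View pics/w9.png

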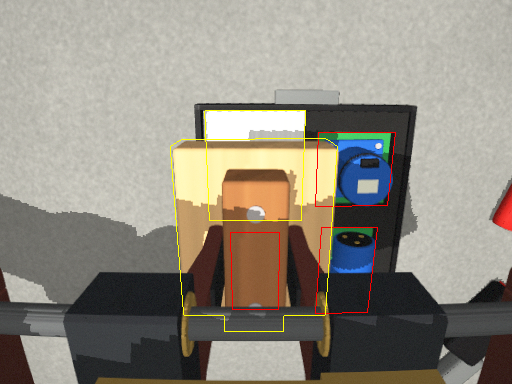

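The block hangs rib up, centred over the gap (outline 205–305, 110–220) to about 1 mm. I lower and release.

arm_command([
  [0,0.03,-0.02,1,0,0,0],
  [0,0,0,1,0,0,0],
  [0,0,0,1,0,0,0],
  [0,0,0,1,0,0,0],
  [0,0,0,0.8,0,0,0],
  [0,0,0,0.5,0,0,0],
  [0,0,0,0.3,0,0,0],
  [0,0,0,0.1,0,0,0],
  [0,0,0,0,0,0,0],
  [0,0,0,0,0,0,0],
])

```text
t: 33.5
ee_pos: [0.5349, 0.0556, 0.0616]
orientation: [3.14, 0.0, 1.747]
force: [0.9, -0.8, -2.1]
opening: 0.03
gripper_force: 30.0
```

arm_command([
  [0,0,0,0.04,0,0,0],
  [0,0,0,0.04,0,0,0],
  [0,0,0,0,0,0,0],
  [0.6,0,0,0,0,0,0],
  [0.6,0,0,0,0,0,0],
  [0.6,0,0,0,0,0,0],
  [0.6,0,0,0,0,0,0],
  [0.6,0,0,-0.5,0,0,0],
  [0.6,0,0,-1,0,0,0],
  [0.6,0,0,-1,0,0,0],
  [0.6,0,0,-1,0,0,0],
  [0.6,0,0,-1,0,0,0],
  [0.6,0,0,-1,0,0,0],
  [0.6,0,0,-1,0,0,0],
  [0.6,0,0,-1,0,0,0],
  [0.6,0,0,-1,0,0,0],
  [0.6,0,0,0,0,0,0],
  [0.6,0,0,0,0,0,0],
])

```text
t: 35.0
ee_pos: [0.5348, 0.0559, 0.2733]
orientation: [3.138, 0.001, 1.747]
force: [-0.3, -0.1, -1.0]
opening: 0.0527
gripper_force: 0.0
```

Run:
```python
from h import *
s=snap('wrist');R=[]
for n,xy in (('blue_socket',[.632,.0738]),('blue_plug',[.655,-.039]),('wood_block',[.5336,.056])):
    try: d=find(n,xy,(s,),(.178,),z=.006)[0];print(n,d);R.append((n,d[0],.006))
    except ZeroDivisionError: pass
overlay(s,'w10',R);print(status.get_obs()['ee_pos'],status.get_obs()['qvel'].round(3))
s=snap('top');cv2.imwrite('pics/t10.png',cv2.resize(s['color'][115:270,105:400],(800,420)))
```

```text
blue_socket (array([0.63087764, 0.0737053 , 0.1812912 ]), np.float64(0.06566493238577764))
blue_plug (array([ 0.67759765, -0.02135271,  0.34572232]), np.float64(0.7220566299019062))
wood_block (array([0.53561612, 0.05706213, 0.17406963]), np.float64(0.03332035228198271))
[0.53337151 0.05540292 0.27013075] [-0.003  0.004 -0.001 -0.003 -0.001  0.001 -0.   ]
```

View pics/w10.png

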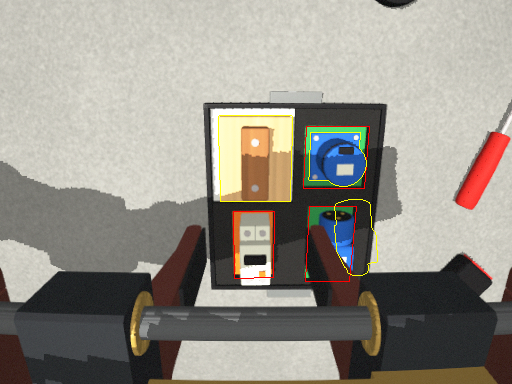

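The block lies flat in the gap, rib up (outline 218–293, 116–201). The socket at (340,160), plug at (335,235) and breaker at (255,245) are in place. The plug's fit only failed because a finger hides part of it. Handing in.

```bash
python3 -c "
from h import *
print(workorder.sign_off())"
```

```text
the job is handed in; nothing more can be done
None
```

The kit is packed and handed in: blue socket, blue plug and breaker are in their cut-outs, and the wooden block went into the gap last, flat and rib up; I did not touch the yellow socket or the red plug.

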